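Sweep counted connector housings into the trough of a counting tray and shut its lid

TASK

Finish the count on the blue and grey parts-counting tray: with the fingertips sweep the three white connector housings across the deck into the tray's open trough, leaving the red reject lying on the deck, then push the trough's white lid over until it is fully shut. Everything is only pushed: pick nothing up, and leave the carton, tape, cutters and oiler round the tray where they stand.

Things in the scene. Friction and masses are not known exactly. Their poses are not given: they have to be found in the camera images.
- tray: Blue and grey counting tray, fixed, 206 mm (x) by 237 mm (y). Origin at table height. In its frame: the flat grey deck spans x -100..100, y -60..120 mm, top at z 40 mm; beyond its open -y edge lies the trough (point trough). Blue rims, 4 mm thick, up to z 50 mm, stand on both x sides and the +y side, where a pouring spout leaves a gap at x 53..100 mm.
- trough (a point): Centre of the trough's floor, at x 0, y -85, z 9 mm in the tray frame. The trough is open on top, x -100..100, y -110..-60 mm, 31 mm below the deck. Nothing stands between deck and trough: a part pushed in the tray's -y falls over the deck's edge into it.
- lid (a joint): Angle of the white trough lid, rad: 0 = shut, flat over the trough, its top at z 43 mm; 1.57 = upright; at most 2.05, leaning away from the deck. Starts at 1.65 to 2.0. Stiff hinge without latch: it stays where it is left, about 1 N at its edge moves it. It is shut by pushing it from outside (tray -y) over towards the deck (+y) and down.
- lid_hinge (a point): Middle of the lid's hinge line, which runs along the tray's x, at y -111.5, z 42 mm in the tray frame.
- lid_edge (a point): Middle of the lid's beaded free edge, 55.5 mm from the hinge; lid 196 mm long (tray x), 2.5 mm thick, bead 6 mm thick.
- white_a: White connector housing, lying on the deck of the tray at any yaw. Body 17 mm in its x, 26 mm in its y, 11 mm high (13 with a small latch on top); origin at the centre of its underside; about 12 g, slides when pushed.
- white_b: White connector housing, lying on the deck of the tray at any yaw. Body 17 mm in its x, 26 mm in its y, 11 mm high (13 with a small latch on top); origin at the centre of its underside; about 12 g, slides when pushed.
- white_c: White connector housing, lying on the deck of the tray at any yaw. Body 17 mm in its x, 26 mm in its y, 11 mm high (13 with a small latch on top); origin at the centre of its underside; about 12 g, slides when pushed.
- red: Red connector housing, the reject, which stays on the deck; lying on the deck of the tray at any yaw. Body 17 mm in its x, 26 mm in its y, 11 mm high (13 with a small latch on top); origin at the centre of its underside; about 12 g, slides when pushed.
- carton: Bystander: small cardboard carton 51x66x45 mm, origin at the centre of its underside.
- tape: Bystander: roll of black tape lying flat, 68 mm across, 18 mm high, origin at the centre of its underside.
- cutters: Bystander: red-handled cutters lying flat, 126 mm along their x, 37 mm wide, 10 mm high.
- oiler: Bystander: upright white oil bottle with a red spout, 42 mm across, 130 mm tall, origin at the centre of its underside.

How it is judged:
By the outcome, as a careful person would: the job done as asked, in the order asked, and still so for the second after the job is handed in, with the robot touching nothing.
It also fails if it takes over 61 s, if anything falls off the work surface, if the arm or the gripper's body presses on something with over 40 N, if the wrist force passes 120 N, or if a joint passes its speed limit or range.

ROBOT

A 7-joint arm with a two-finger parallel gripper is mounted at the origin on a cart in front of the work surface, level with it; the furniture and walls round the work are solid. World frame = base frame: x ahead of the robot, y to its left, z up, the work surface at z = 0. Lengths are in m, angles in rad, forces in N, time in s.
With the tool pointing down it reaches from about 0.425 to 0.875 m from the base axis. Payload 9.9 kg.
Tool frame: the origin (TCP) lies at the very end of the fingers, on their centre line; the grasp point (between the pads) lies 19 mm behind it; z points along the fingers, y is the line along which they close (so a half turn about z gives the same grasp; the last joint's range is limited). The gripper opens to 85 mm and grips with 20 to 120 N. Pads are 22 mm wide; open, the fingers measure 114 mm over their backs; the gripper's body (76 mm by 85 mm) begins 54 mm behind the grasp point. The pads swing forward as they close: fully open they stand 13 mm farther back than shut.
Start: joints at [1.164, 0.576, 0.025, 1.437, -0.015, 1.129, -0.057], TCP at [0.214, -0.64, 0.231] pointing down, gripper open.
Joint ranges: [-2.76, 2.76], [-0.34, 2.15], [-1.52, 1.57], [0.19, 2.46], [-1.09, 4.23], [0.17, 1.99], [-2.82, 2.82]. Speed limits (rad/s): [2.22, 2.22, 3.01, 3.01, 3.14, 3.14, 3.14].

INTERFACE

Orientations are given as a 3x3 rotation matrix whose columns are the frame's x, y, z axes.
In Python, from workcell import arm, grab_frame gives the robot as it stands (arm), with the cameras as plain functions.
- The arm moves only by the tool shift_gripper, called after "Call:" as a command line: name --pt "numbers of a row" for each row, then --argument value for the rest. Schema: {"type":"object","properties":{"rows":{"type":"array","items":{"type":"array","items":{"type":"number"},"minItems":5,"maxItems":5},"minItems":1,"maxItems":20},"squeeze":{"type":"number"},"only":{"type":"string"},"quiet":{"type":"boolean"},"lines":{"type":"string"}},"required":["rows"],"additionalProperties":false}. rows is a list of rows, 1 to 20 of them, each of 5 numbers: the finger opening in m, then dx, dy, dz in shares of the most that a row can go, 1 being 50 mm, then a turn about the tool's z in shares of 2 pi rad (1.0 is 2 pi rad); each row shifts and turns the commanded pose from where the row before left it, along the tool's axes as they then stand; what a row does not reach is not made up. A row lasts 1/10 s, in which the tool goes at most 0.05 m and 0.15 rad, less where a joint would pass 70% of its speed; a pose out of reach is approached as far as the arm can. The fingers move at their own pace and stop on an object; squeeze is the grip in N (left out, the last holds). Time passes only in rows, so rows that do not move let the fingers close. The tool returns the time, the measured TCP pose, the force, the opening and the grip force at its end. only (a regular expression) keeps the lines of the reply that match it, lines (a string "A,B") keeps lines A to B, and quiet returns only ok. Input that does not fit is refused with a message, and nothing moves.
- arm.state(): the state, without advancing time (a new reading comes with each control period).
- grab_frame(name): name is "side" or "top" or "wrist"; returns a dict with "image" (480x640x3 uint8, red, green, blue), "fx", "fy", "cx", "cy" (pixels), "R" (3x3) and "t" (3): a world point X has camera coordinates R X + t. Camera axes: x right, y down, z forward; pixel columns grow to the right and rows downward; lengths in m; the calibration is good to about 2 mm. The wrist camera is an equidistant fisheye: a pixel r from the principal point sees the ray r / f radians off the axis. A picture is of the moment at which its call begins. There is no depth.
- arm.finish_job(): hands the job in; it is judged then, once.
The state is a dict: "time": time; "q": joint angles; "joint_velocities": joint speeds; "joint_torque": joint torques, N m; "tcp_pos": TCP position; "orientation": TCP orientation; "wrist_force": force on the tool from outside, world axes, zero at the start; "moment": the same for the moment, N m; "width": finger opening in m; "grip_force": force on a finger pad.
Only numpy, scipy, OpenCV 4.12 (cv2) and the standard library are available. Lean on these libraries where they do the work, as an engineer would, in place of code of your own. Each camera call takes 0.05 s, during which the arm holds its last target. There are 200 camera calls.

## Working session

There is one attempt and no reset: what is moved stays moved. The work goes in short steps, Python scripts to look and compute and a tool call to move; the robot and the scene stay as the last step left them, time stands still between calls to the robot, and variables do not carry over. Pictures are saved under pics/ and viewed, at most 10 in all, crops included, and the job is handed in when it is done.

```bash
ls; mkdir -p pics; python3 - <<'E'
from workcell import arm, grab_frame
import cv2,numpy as np
s=arm.state();print(s['time'],s['tcp_pos'],np.round(s['orientation'],3).tolist(),s['width'])
for n in ['side','top']:
    f=grab_frame(n);cv2.imwrite(f'pics/{n}0.png',f['image'][:,:,::-1])
    R=np.array(f['R']);print(n,f['fx'],f['fy'],f['cx'],f['cy'],np.round(R,3).tolist(),(-R.T@np.array(f['t'])).round(3))
E
```

```text
pics
workcell.py
0.0 [ 0.2139824  -0.63971961  0.23042451] [[0.948, 0.317, -0.001], [0.317, -0.948, 0.002], [-0.0, -0.002, -1.0]] 0.08566070937427062
side 590.2999637399269 590.2999637399269 316.56674419985904 232.03703265138958 [[-0.997, -0.079, 0.0], [-0.069, 0.869, -0.49], [0.038, -0.489, -0.872]] [0.494 0.551 1.036]
top 556.6644353935081 556.6644353935081 320.43924055759237 242.6321697558992 [[-0.029, -1.0, 0.002], [-0.956, 0.027, -0.294], [0.293, -0.01, -0.956]] [ 0.191 -0.004  1.188]
```

View pics/side0.png

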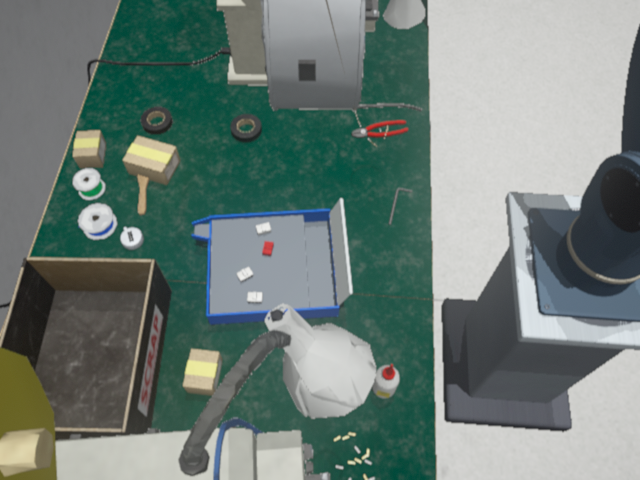

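View pics/top0.png

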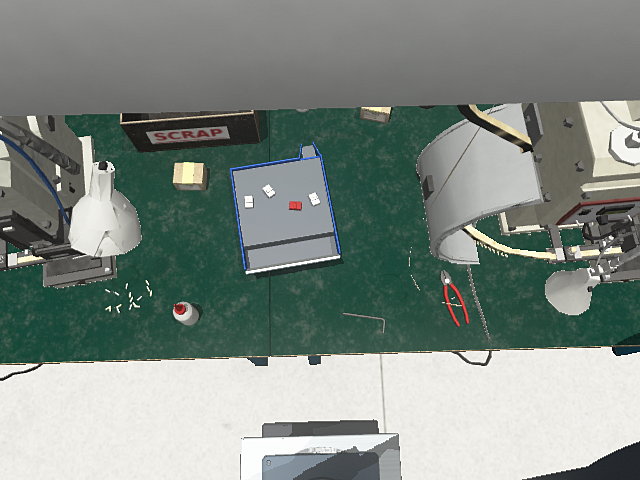

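Side view: the tray spans about (207–350, 200–320). Whites are at (263,229), (245,274) and (255,297), red at (268,248), and the lid stands up at (342,255). Top view: whites are at (249,202), (268,190) and (314,199), red at (295,206), and the lid edge runs along (247,271)–(340,259). Next I'll triangulate these.

```bash
cat > h.py <<'E'
import cv2,numpy as np
from workcell import arm, grab_frame
def frame(n,save=None):
    f=grab_frame(n);f['R']=np.array(f['R']);f['t']=np.array(f['t'])
    if save: cv2.imwrite(save,f['image'][:,:,::-1])
    return f
def ray(f,p):
    d=f['R'].T@np.array([(p[0]-f['cx'])/f['fx'],(p[1]-f['cy'])/f['fy'],1]);return -f['R'].T@f['t'],d/np.linalg.norm(d)
def plane(f,p,z):
    c,d=ray(f,p);return c+d*(z-c[2])/d[2]
def tri(f,p,g,q):
    a,d=ray(f,p);b,e=ray(g,q)
    s=np.linalg.lstsq(np.c_[d,-e],b-a,rcond=None)[0]
    return (a+s[0]*d+b+s[1]*e)/2,np.linalg.norm(a+s[0]*d-b-s[1]*e)
def proj(f,X):
    c=f['R']@np.array(X)+f['t'];return np.array([f['fx']*c[0]/c[2]+f['cx'],f['fy']*c[1]/c[2]+f['cy']])
def blobs(m,lo,hi):
    n,l,st,c=cv2.connectedComponentsWithStats(m.astype(np.uint8))
    return [(c[i].round(1),st[i,4],cv2.minAreaRect(np.argwhere(l==i)[:,::-1].astype(np.float32))) for i in range(1,n) if lo<=st[i,4]<=hi]
def masks(f):
    h=cv2.cvtColor(f['image'],cv2.COLOR_RGB2HSV).astype(int);H,S,V=h[...,0],h[...,1],h[...,2]
    return dict(white=(V>185)&(S<40),red=((H<8)|(H>172))&(S>150)&(V>90),blue=(H>105)&(H<125)&(S>150)&(V>60))
E
python3 - <<'E'
from h import *
F={n:frame(n) for n in ['side','top']}
box={'side':(195,190,360,330),'top':(225,140,345,275)}
for n,f in F.items():
    x0,y0,x1,y1=box[n];w=np.zeros((480,640),bool);w[y0:y1,x0:x1]=1
    M=masks(f)
    for k in M:
        for c,a,r in blobs(M[k]&w,15,9999): print(n,k,c,a,np.round(r[0],1),np.round(r[1],1),round(r[2]),plane(f,c,.052).round(3))
    B=np.argwhere(M['blue']&w)[:,::-1]
    for sx,sy in [(1,1),(1,-1),(-1,1),(-1,-1)]:
        p=B[np.argmax(B@[sx,sy])];print(n,'blue',sx,sy,p,plane(f,p,.05).round(3))
P=lambda a,b:print(a,b,*tri(F['side'],a,F['top'],b))
P((263,229),(314,199));P((268,248),(295,206));P((245,274),(268,190));P((255,297),(249,202))
P((330,370),(105,220)); P((275,315),(105,165));P((280,105),(435,240));P((388,372),(181,307));P((357,15),(538,110));P((275,20),(425,160))
print(proj(F['side'],[.214,-.64,.23]),proj(F['top'],[.214,-.64,.23]))
for n,f in F.items():
    x0,y0,x1,y1=(300,185,370,330) if n=='side' else (230,225,350,285)
    cv2.imwrite(f'pics/c{n}.png',cv2.resize(f['image'][y0-60*(n=='top'):y1,x0-100*(n=='side'):x1,::-1],None,fx=4,fy=4))
E
```

```text
side white [345.7 246.1] 274 [345.7 245.5] [95.5  2.9] 84 [0.48  0.025 0.052]
side white [263. 227.] 117 [263.  227.1] [ 8.4 14. ] 74 [ 0.641 -0.004  0.052]
side white [244.4 273. ] 135 [244.3 273. ] [ 9.3 14.6] 60 [0.663 0.096 0.052]
side white [254.2 296.1] 138 [254. 296.] [10. 14.] 90 [0.639 0.14  0.052]
side white [283.6 320.1] 320 [282.7 323.1] [34.  28.2] 55 [0.582 0.181 0.052]
side white [306.5 325.4] 40 [305.  324.5] [16.3  3.5] 45 [0.54  0.188 0.052]
side red [267.6 247.8] 89 [267.5 247.9] [ 7.3 11.6] 14 [0.627 0.04  0.052]
side blue [248.9 254.6] 1270 [264.6 265.9] [107.7 135.5] 87 [0.66  0.057 0.052]
side blue [319.  308.4] 93 [317.1 308.6] [ 3.4 42.2] 84 [0.521 0.154 0.052]
side blue 1 1 [338 308] [0.487 0.15  0.05 ]
side blue 1 -1 [329 209] [ 0.518 -0.056  0.05 ]
side blue -1 1 [209 321] [0.713 0.193 0.05 ]
side blue -1 -1 [195 221] [ 0.774 -0.008  0.05 ]
top white [268.3 190. ] 82 [268.6 190. ] [11.6  7.8] 51 [0.664 0.095 0.052]
top white [313.8 198.3] 85 [314.  198.1] [11.3  7.8] 68 [ 0.642 -0.004  0.052]
top white [248.3 200.9] 83 [248. 201.] [10.  8.] 90 [0.64  0.139
[... 561 characters left out ...]
67161488110506
(245, 274) (268, 190) [0.66331814 0.09630416 0.05055919] 0.0027092600457700035
(255, 297) (249, 202) [0.63919877 0.13830483 0.04484999] 0.0012824059019677263
(330, 370) (105, 220) [0.49911989 0.34097499 0.32622444] 0.011685009092384119
(275, 315) (105, 165) [0.56049462 0.31148974 0.41380238] 0.0017960200195851202
(280, 105) (435, 240) [ 0.58910139 -0.27405696  0.06316136] 0.10571192654252708
(388, 372) (181, 307) [0.40124005 0.26822872 0.08446781] 0.004279071431495967
(357, 15) (538, 110) [ 0.54674787 -0.28740439  0.41703   ] 0.1823168426506027
(275, 20) (425, 160) [ 0.60070982 -0.19320754  0.3697847 ] 0.04518379775002525
[489.44969881 -55.46889018] [700.23921943 387.67153838]
```

```bash
python3 - <<'E'
from h import *
F={n:frame(n) for n in ['side','top']}
a=np.radians(8.5);O=np.array([.614,.063])
for it in range(3):
    ey=np.array([np.cos(a),np.sin(a)]);ex=np.array([ey[1],-ey[0]]);sl=[];cx=[];cy=[]
    for n,f in F.items():
        px=np.argwhere(masks(f)['blue'])[:,::-1]
        W=np.array([plane(f,p,.05)[:2] for p in px])-O;T=np.c_[W@ex,W@ey]*1e3
        for s in (-102,102):
            k=(abs(T[:,0]-s)<7)&(T[:,1]>-90)&(T[:,1]<110);vx,vy,x0,y0=cv2.fitLine(T[k].astype(np.float32),cv2.DIST_HUBER,0,.01,.01).ravel()
            sl.append(vx/vy);cx.append(x0-vx/vy*y0-s);print(n,s,k.sum(),round(np.degrees(vx/vy),2),round(cx[-1],1))
        k=(abs(T[:,1]-122)<7)&(abs(T[:,0]+25)<70);cy.append(np.median(T[k,1])-122);print(n,'back',k.sum(),cy[-1])
    O=O+ex*np.mean(cx)/1e3+ey*np.mean(cy)/1e3; a-=np.mean(sl)*1
    print('O',O.round(4),'yaw',np.degrees(a).round(2))
ey=np.array([np.cos(a),np.sin(a)]);ex=np.array([ey[1],-ey[0]])
for k,p,q in [('c',(263,227),(313.8,198.3)),('b',(244.4,273),(268.3,190)),('a',(254.2,296.1),(248.3,200.9)),('red',(267.6,247.8),(294.9,205.3)),
 ('lidend-',(351,304),(247,271)),('lidend+',(341,200),(340,259))]:
    X,e=tri(F['side'],p,F['top'],q);d=X[:2]-O;print(k,X.round(3),'tray mm',(d@ex*1e3).round(1),(d@ey*1e3).round(1),'gap',e.round(4))
    if k[0]!='l':
        for n,z in (('side',p),('top',q)): d=plane(F[n],z,.052)[:2]-O;print('   ',n,(d@ex*1e3).round(1),(d@ey*1e3).round(1))
for z in (0,.2,.4): print(z,plane(F['top'],(450,262),z).round(2),plane(F['top'],(420,170),z).round(2),plane(F['side'],(362,80),z).round(2),plane(F['side'],(320,108),z).round(2))
print(tri(F['side'],(405,15),F['top'],(575,290)))
w=frame('wrist','pics/w0.png')
E
```

```text
side -102 240 -0.52 -1.8
side 102 358 0.3 -1.1
side back 166 -1.0963652770424375
top -102 157 0.06 1.8
top 102 169 0.16 1.1
top back 192 -3.080380627672426
O [0.6119 0.0627] yaw 8.5
side -102 238 -0.49 -1.8
side 102 359 0.31 -1.1
side back 166 0.9916312531956493
top -102 158 0.02 1.8
top 102 171 0.2 1.1
top back 197 -1.067325217569234
O [0.6119 0.0627] yaw 8.49
side -102 238 -0.5 -1.8
side 102 359 0.3 -1.1
side back 166 1.0207745151101904
top -102 158 0.01 1.8
top 102 171 0.19 1.1
top back 197 -1.0430292632601237
O [0.6119 0.0627] yaw 8.49
c [ 0.641 -0.004  0.052] tray mm 70.6 19.4 gap 0.0007
    side 70.2 19.1
    top 70.8 19.5
b [0.664 0.095 0.051] tray mm -24.5 56.1 gap 0.001
    side -25.1 55.6
    top -24.3 56.4
a [0.64  0.139 0.05 ] tray mm -71.4 38.9 gap 0.0008
    side -72.4 38.5
    top -71.1 38.7
red [0.628 0.038 0.047] tray mm 27.3 12.2 gap 0.0008
    side 24.4 11.5
    top 27.4 10.7
lidend- [0.472 0.142 0.063] tray mm -99.2 -126.9 gap 0.0158
lidend+ [ 0.494 -0.055  0.085] tray mm 99.2 -133.7 gap 0.0021
0 [ 0.5 -0.3  0. ] [ 0.73 -0.25  0.  ] [ 0.47 -0.45  0.  ] [ 0.56 -0.35  0.  ]
0.2 [ 0.45 -0.25  0.2 ] [ 0.64 -0.21  0.2 ] [ 0.47 -0.26  0.2 ] [ 0.55 -0.18  0.2 ]
0.4 [ 0.4 -0.2  0.4] [ 0.55 -0.17  0.4 ] [ 0.48 -0.06  0.4 ] [ 0.53 -0.    0.4 ]
(array([ 0.39197969, -0.48394715,  0.16799401]), np.float64(0.013030212632378607))
```

View pics/cside.png

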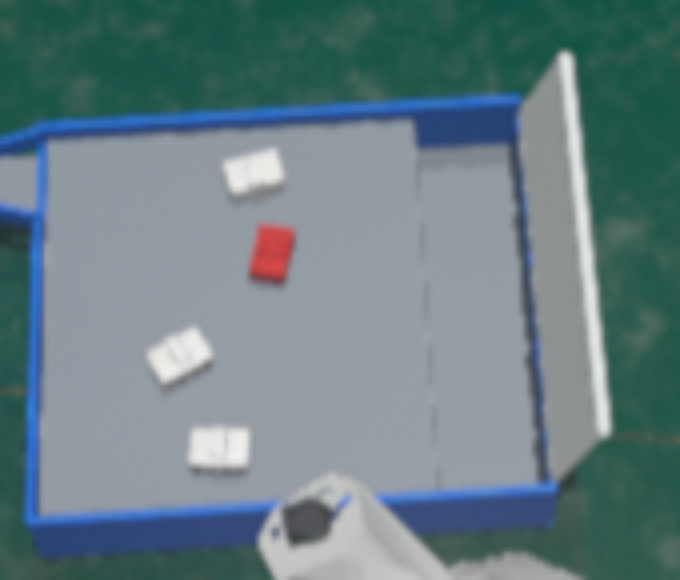

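Both views put the part tops at z 50–52 mm, and the tray sizes agree with the text. The lid leans outward. I'll retract around the hood, close the fingers and align the tool with the tray.

The manual's scale: shifts go in shares of 50 mm and turns go in shares of 2 pi rad. Converting my numbers, -0.045 m is -0.9, -0.03 m is -0.6, 0.09 rad is 0.0143.

```bash
cat > m.py <<'E'
from h import *
O=np.array([.6119,.0627]);a=np.radians(8.49);ey=np.array([np.cos(a),np.sin(a)]);ex=np.array([ey[1],-ey[0]])
def tray(X): d=np.array(X)[:2]-O;return np.round([d@ex*1e3,d@ey*1e3,X[2]*1e3],1)
def st():
    s=arm.state();R=np.array(s['orientation'])
    print('t',round(s['time'],2),'tray',tray(s['tcp_pos']),'yaw',np.degrees(np.arctan2(R[1,0],R[0,0])).round(2),'F',np.round(s['wrist_force'],1),'w',round(s['width'],3))
if __name__=='__main__': st()
E
```

Call:
shift_gripper --pt "0 0 0 -0.6 0.0143" --pt "0 0 0 -0.6 0.0135" --pt "0 0.06 -0.9 0 0" --pt "0 0.06 -0.9 0 0" --pt "0 0.06 -0.9 0 0" --pt "0 0.06 -0.9 0 0" --pt "0 0.6 -0.6 0 0" --pt "0 0.6 -0.6 0 0" --pt "0 0.6 -0.6 0 0" --pt "0 0.6 -0.6 0 0" --pt "0 0.6 -0.6 0 0" --pt "0 0.6 -0.6 0 0" --squeeze 30

```text
time: 1.55
tcp_pos: [0.3518, -0.2543, 0.2917]
orientation: [[0.989, 0.147, 0.001], [0.147, -0.989, -0.001], [0.001, 0.001, -1.0]]
wrist_force: [2.1, 0.4, 0.3]
width: -0.0001
grip_force: 0.0
```

```bash
python3 m.py
```

```text
t 1.55 tray [ 275.1 -304.1  291.7] yaw 8.46 F [2.1 0.4 0.3] w -0.0
```

Scaled: 0.044 m is 0.88, -0.04 m is -0.8.

Call:
shift_gripper --pt "0 0.5 -0.8 0 0" --pt "0 0.5 -0.8 0 0" --pt "0 0.5 -0.8 0 0" --pt "0 0.5 -0.8 0 0" --pt "0 0.88 -0.14 0 0" --pt "0 0.88 -0.14 0 0" --pt "0 0.88 -0.14 0 0" --pt "0 0.88 -0.14 0 0" --pt "0 0.88 -0.14 0 0" --pt "0 0.88 -0.14 0 0" --pt "0 0 0 0 0" --pt "0 0 0 0 0"

```text
time: 2.75
tcp_pos: [0.6816, -0.0018, 0.2901]
orientation: [[0.989, 0.148, -0.002], [0.148, -0.989, 0.0], [-0.002, -0.0, -1.0]]
wrist_force: [0.5, -0.5, 0.6]
width: 0.0
grip_force: 0.0
```

```bash
python3 m.py; python3 -c "
from h import *
frame('wrist','pics/w1.png')"
```

```text
t 2.75 tray [ 74.1  59.4 290.1] yaw 8.51 F [ 0.5 -0.5  0.6] w 0.0
```

View pics/w1.png

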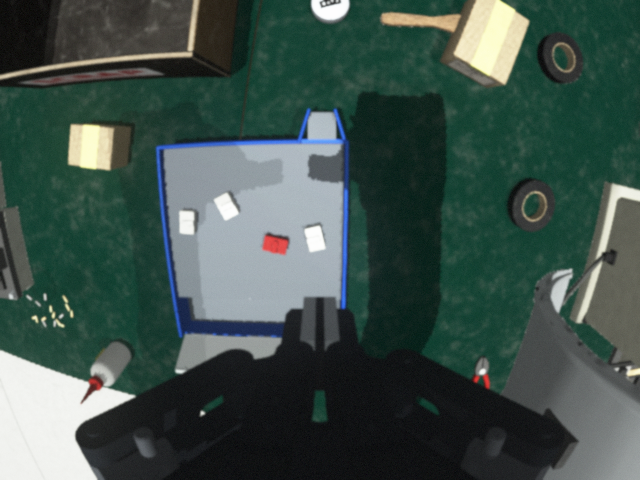

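The wrist view shows white_c at (315,238), 40 px clear of red at (276,244), and the descent point behind it is free. I'll lower here and check.

Scaled: 0.048 m is 0.96, 0.03 m is 0.6.

Call:
shift_gripper --pt "0 0 -0.02 0.96 0" --pt "0 0 -0.02 0.96 0" --pt "0 0 -0.02 0.96 0" --pt "0 0 0 0.96 0" --pt "0 0 0 0.6 0" --pt "0 0 0 0.3 0" --pt "0 0 0 0.16 0" --pt "0 0 0 0 0"

```text
time: 3.6
tcp_pos: [0.681, 0.0003, 0.047]
orientation: [[0.989, 0.147, 0.001], [0.147, -0.989, -0.0], [0.001, 0.0, -1.0]]
wrist_force: [-0.1, 0.3, 0.7]
width: 0.0004
grip_force: 0.0
```

```bash
python3 m.py
```

```text
t 3.6 tray [71.9 59.1 47. ] yaw 8.45 F [-0.1  0.3  0.7] w 0.0
```

Scaled: -0.01 m is -0.2, -0.008 m is -0.16.

Call:
shift_gripper --pt "0 -0.16 0 0.02 0" --pt "0 -0.2 0 0 0" --pt "0 -0.2 0 0 0" --pt "0 -0.2 0 0 0" --pt "0 -0.2 0 0 0" --pt "0 -0.2 0 0 0" --pt "0 -0.2 0 0 0" --pt "0 -0.2 0 0 0" --pt "0 -0.2 0 0 0" --pt "0 -0.2 0 0 0" --pt "0 -0.2 0 0 0" --pt "0 -0.2 0 0 0" --pt "0 -0.2 0 0 0" --pt "0 -0.08 0 0 0" --pt "0 0 0 0 0"

```text
time: 5.1
tcp_pos: [0.5498, -0.019, 0.0454]
orientation: [[0.989, 0.147, -0.0], [0.147, -0.989, -0.0], [-0.0, 0.0, -1.0]]
wrist_force: [0.2, -0.5, 1.4]
width: 0.0
grip_force: 0.0
```

```bash
python3 m.py
```

```text
t 5.1 tray [ 71.7 -73.5  45.4] yaw 8.46 F [ 0.2 -0.5  1.4] w 0.0
```

Scaled: 0.042 m is 0.84, 0.041 m is 0.82.

Call:
shift_gripper --pt "0 0 0 -0.5 0" --pt "0 0 0 -0.5 0" --pt "0 0.82 -0.48 0 0" --pt "0 0.82 -0.48 0 0" --pt "0 0.82 -0.48 0 0" --pt "0 0.84 -0.5 0 0" --pt "0 0 0 0 0"

```text
time: 5.8
tcp_pos: [0.7031, 0.1087, 0.0949]
orientation: [[0.988, 0.153, 0.003], [0.152, -0.988, 0.005], [0.004, -0.005, -1.0]]
wrist_force: [-0.2, 1.0, -0.5]
width: 0.0
grip_force: 0.0
```

```bash
python3 m.py; python3 - <<'E'
from m import *
f=frame('side');g=frame('top')
cv2.imwrite('pics/s2.png',np.hstack([cv2.resize(f['image'][190:330,195:365,::-1],(400,330)),cv2.resize(g['image'][140:280,225:350,::-1],(370,330))]))
E
```

```text
t 5.8 tray [-32.   97.   94.9] yaw 8.77 F [-0.2  1.  -0.5] w 0.0
```

View pics/s2.png

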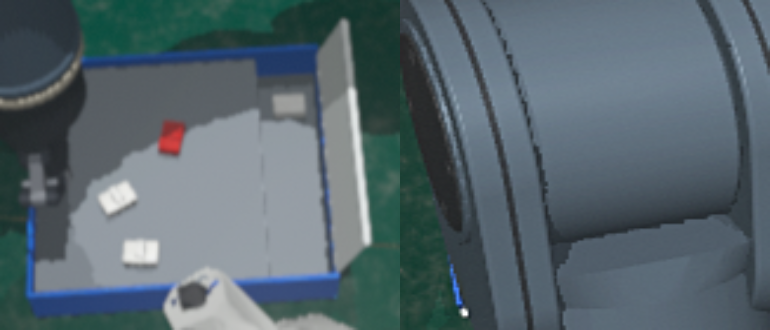

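The side view shows white_c lying in the trough at crop (288,103), with red and the other two unmoved. On to white_b.

Scaled: 0.02 m is 0.4, 0.008 m is 0.16.

```bash
python3 m.py
```

```text
t 5.9 tray [-26.7  92.6  94.5] yaw 8.57 F [ 0.1 -0.2  0.7] w -0.0
```

Call:
shift_gripper --pt "0 -0.06 0.06 0.4 0" --pt "0 0 0 0.4 0" --pt "0 0 0 0.16 0" --pt "0 0 0 0 0"

```text
time: 6.3
tcp_pos: [0.6956, 0.0968, 0.0463]
orientation: [[0.989, 0.146, -0.002], [0.146, -0.989, -0.001], [-0.003, 0.0, -1.0]]
wrist_force: [0.3, 0.4, -0.1]
width: 0.0
grip_force: 0.0
```

```bash
python3 m.py
```

```text
t 6.3 tray [-21.4  87.8  46.3] yaw 8.42 F [ 0.3  0.4 -0.1] w 0.0
```

Scaled: -0.01 m is -0.2, -0.003 m is -0.06.

Call:
shift_gripper --pt "0 0 -0.06 0.02 0" --pt "0 -0.2 0 0 0" --pt "0 -0.2 0 0 0" --pt "0 -0.2 0 0 0" --pt "0 -0.2 0 0 0" --pt "0 -0.2 0 0 0" --pt "0 -0.2 0 0 0" --pt "0 -0.2 0 0 0" --pt "0 -0.2 0 0 0" --pt "0 -0.2 0 0 0" --pt "0 -0.2 0 0 0" --pt "0 -0.2 0 0 0" --pt "0 -0.2 0 0 0" --pt "0 -0.2 0 0 0" --pt "0 -0.2 0 0 0" --pt "0 -0.2 0 0 0" --pt "0 -0.2 0 0 0" --pt "0 0 0 0 0"

```text
time: 8.1
tcp_pos: [0.5364, 0.077, 0.0463]
orientation: [[0.989, 0.147, -0.001], [0.147, -0.989, -0.0], [-0.001, 0.0, -1.0]]
wrist_force: [0.2, 0.3, -0.6]
width: 0.0001
grip_force: 0.0
```

```bash
python3 m.py
```

```text
t 8.1 tray [-25.3 -72.5  46.3] yaw 8.48 F [ 0.2  0.3 -0.6] w 0.0
```

Scaled: 0.037 m is 0.74, -0.025 m is -0.5.

Call:
shift_gripper --pt "0 0 0 -0.5 0" --pt "0 0 0 -0.5 0" --pt "0 0.74 -0.23 0 0" --pt "0 0.74 -0.23 0 0" --pt "0 0.74 -0.23 0 0" --pt "0 0.74 -0.23 0 0" --pt "0 0 0 0 0" --pt "0 0 0 0 0"

```text
time: 8.9
tcp_pos: [0.6778, 0.1451, 0.0956]
orientation: [[0.989, 0.148, -0.001], [0.148, -0.989, 0.0], [-0.001, -0.0, -1.0]]
wrist_force: [-0.8, 0.2, 0.7]
width: -0.0004
grip_force: 0.0
```

```bash
python3 - <<'E'
from m import *
st();f=frame('side')
M=masks(f)
for k in('red','white'):
    for c,A,r in blobs(M[k],40,200):
        t=tray(plane(f,c,.052))
        if abs(t[0])<110 and -120<t[1]<120: print(k,A,t)
E
```

```text
t 8.9 tray [-71.8  77.4  95.6] yaw 8.49 F [-0.8  0.2  0.7] w -0.0
red 85 [24.4 11.9 52. ]
white 133 [-44.9 -36.9  52. ]
white 138 [-72.4  38.4  52. ]
```

white_b slid off the finger's side and now lies at tray (-45,-37). I'll sweep it from there, centred, before doing white_a.

Scaled: -0.04 m is -0.8, -0.038 m is -0.76.

Call:
shift_gripper --pt "0 -0.8 0.27 0 0" --pt "0 -0.76 0.27 0 0" --pt "0 0 0 0 0" --pt "0 0 0 0.5 0" --pt "0 0 0 0.48 0" --pt "0 0 0 0 0" --pt "0 0 0 0 0"

```text
time: 9.65
tcp_pos: [0.6041, 0.1062, 0.0477]
orientation: [[0.989, 0.147, -0.001], [0.147, -0.989, -0.0], [-0.001, 0.0, -1.0]]
wrist_force: [-0.4, -0.9, -0.5]
width: 0.0001
grip_force: 0.0
```

```bash
python3 - <<'E'
from m import *
st();f=frame('side','pics/s3f.png');cv2.imwrite('pics/s3.png',cv2.resize(f['image'][190:330,195:365,::-1],(680,560)))
E
```

```text
t 9.65 tray [-44.1  -1.3  47.7] yaw 8.45 F [-0.4 -0.9 -0.5] w 0.0
```

View pics/s3.png

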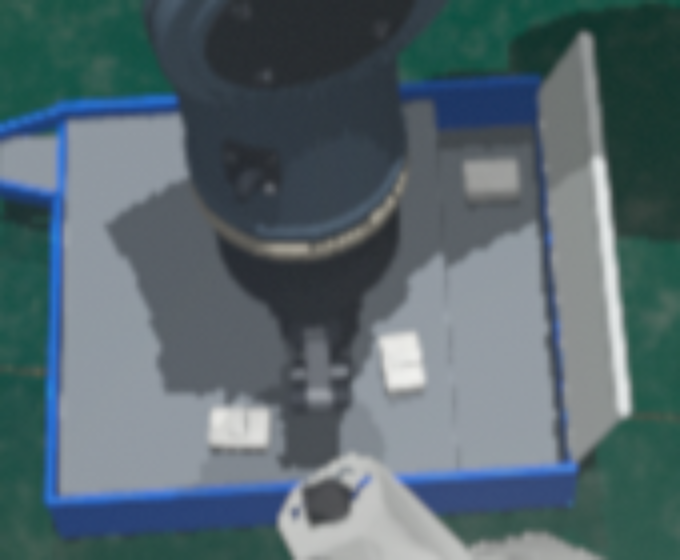

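```bash
python3 - <<'E'
from m import *
f=frame('side');X=arm.state()['tcp_pos'];c=lambda p:((p-[195,190])*4).round()
print(c(proj(f,X)))
for tx in(-58.5,-44,-29.5):
  for ty in(-12,10): 
    p=O+ex*tx/1e3+ey*ty/1e3; print(tx,ty,c(proj(f,[*p,.0477])))
for k,A,r in blobs(masks(f)['white'],40,200):
  t=tray(plane(f,k,.052))
  if abs(t[0])<110 and -120<t[1]<120: print(A,t,c(k),[tray(plane(f,q,.052))[:2] for q in cv2.boxPoints(r)])
E
```

```text
[321. 365.]
-58.5 -12 [348. 393.]
-58.5 10 [300. 396.]
-44 -12 [347. 364.]
-44 10 [299. 367.]
-29.5 -12 [345. 335.]
-29.5 10 [298. 338.]
130 [-44.9 -36.9  52. ] [401. 358.] [array([-30.9, -28.1]), array([-32.2, -46.4]), array([-58.3, -45. ]), array([-57. , -26.9])]
126 [-72.4  38.6  52. ] [236. 424.] [array([-63.5,  51.3]), array([-65.2,  26. ]), array([-80.8,  26.4]), array([-79.1,  51.5])]
```

Finger and part line up (both at tray x about -44.5, square on), so I'll sweep.

Scaled: -0.006 m is -0.12, 0.0015 m is 0.03.

Call:
shift_gripper --pt "0 -0.12 -0.02 0.03 0" --pt "0 -0.12 0 0 0" --pt "0 -0.12 0 0 0" --pt "0 -0.12 0 0 0" --pt "0 -0.12 0 0 0" --pt "0 -0.12 0 0 0" --pt "0 -0.12 0 0 0" --pt "0 -0.12 0 0 0" --pt "0 -0.12 0 0 0" --pt "0 -0.12 0 0 0" --pt "0 -0.12 0 0 0" --pt "0 -0.12 0 0 0" --pt "0 0 0 0 0"

```text
time: 11.05
tcp_pos: [0.5321, 0.0967, 0.0458]
orientation: [[0.989, 0.147, -0.001], [0.147, -0.989, -0.0], [-0.001, 0.0, -1.0]]
wrist_force: [-0.4, -0.0, 0.4]
width: -0.0
grip_force: 0.0
```

```bash
python3 m.py
```

```text
t 11.05 tray [-45.4 -73.9  45.8] yaw 8.48 F [-0.4 -0.   0.4] w -0.0
```

Call:
shift_gripper --pt "0 0 0 -0.5 0" --pt "0 0 0 -0.5 0" --pt "0 0.74 -0.14 0 0" --pt "0 0.74 -0.14 0 0" --pt "0 0.74 -0.14 0 0" --pt "0 0.74 -0.12 0 0" --pt "0 0 0 0 0" --pt "0 0 0 0 0"

```text
time: 11.85
tcp_pos: [0.6756, 0.1456, 0.095]
orientation: [[0.989, 0.147, -0.001], [0.147, -0.989, -0.0], [-0.001, -0.0, -1.0]]
wrist_force: [0.0, -0.5, -0.5]
width: 0.0001
grip_force: 0.0
```

```bash
python3 - <<'E'
from m import *
st();f=frame('side')
for k,A,r in blobs(masks(f)['white'],40,200):
  t=tray(plane(f,k,.052))
  if abs(t[0])<110 and -120<t[1]<120: print(A,t)
E
```

```text
t 11.85 tray [-72.6  75.2  95. ] yaw 8.47 F [ 0.  -0.5 -0.5] w 0.0
132 [-59.3 -77.   52. ]
138 [-72.4  38.4  52. ]
```

white_b is in the trough now. For white_a I'll sweep partway and then check it.

Call:
shift_gripper --pt "0 0 0.01 0.5 0" --pt "0 0 0 0.48 0" --pt "0 0 0 0 0" --pt "0 -0.2 0 0.01 0" --pt "0 -0.2 0 0 0" --pt "0 -0.2 0 0 0" --pt "0 -0.2 0 0 0" --pt "0 -0.2 0 0 0" --pt "0 -0.2 0 0 0" --pt "0 -0.2 0 0 0" --pt "0 0 0 0 0"

```text
time: 13.0
tcp_pos: [0.6047, 0.1343, 0.0463]
orientation: [[0.989, 0.148, -0.001], [0.148, -0.989, -0.0], [-0.001, 0.0, -1.0]]
wrist_force: [0.2, 0.4, -0.4]
width: -0.0
grip_force: 0.0
```

```bash
python3 - <<'E'
from m import *
st();f=frame('side')
for k,A,r in blobs(masks(f)['white'],40,200):
  t=tray(plane(f,k,.052))
  if abs(t[0])<110 and -120<t[1]<120: print(A,t,[tray(plane(f,q,.052))[:2] for q in cv2.boxPoints(r)])
E
```

```text
t 13.0 tray [-71.8   3.5  46.3] yaw 8.49 F [ 0.2  0.4 -0.4] w -0.0
132 [-59.3 -77.   52. ] [array([-46. , -69.5]), array([-47.1, -85.9]), array([-72.9, -84. ]), array([-71.7, -67.8])]
121 [-72.4 -25.8  52. ] [array([-61.9, -12.1]), array([-63.7, -37.4]), array([-81.3, -36.5]), array([-79.6, -11.4])]
```

Scaled: -0.006 m is -0.12, -0.0005 m is -0.01.

Call:
shift_gripper --pt "0 -0.12 -0.01 0 0" --pt "0 -0.12 0 0 0" --pt "0 -0.12 0 0 0" --pt "0 -0.12 0 0 0" --pt "0 -0.12 0 0 0" --pt "0 -0.12 0 0 0" --pt "0 -0.12 0 0 0" --pt "0 -0.12 0 0 0" --pt "0 -0.12 0 0 0" --pt "0 -0.12 0 0 0" --pt "0 -0.12 0 0 0" --pt "0 -0.12 0 0 0" --pt "0 -0.12 0 0 0" --pt "0 0 0 0 0"

```text
time: 14.45
tcp_pos: [0.5281, 0.1234, 0.0463]
orientation: [[0.989, 0.148, -0.001], [0.148, -0.989, -0.0], [-0.001, 0.0, -1.0]]
wrist_force: [0.9, -0.2, -0.1]
width: -0.0
grip_force: 0.0
```

```bash
python3 m.py
```

```text
t 14.45 tray [-72.4 -73.9  46.3] yaw 8.48 F [ 0.9 -0.2 -0.1] w -0.0
```

Call:
shift_gripper --pt "0 0 0 -0.5 0" --pt "0 0 0 -0.5 0" --pt "0 0 0 -0.6 0" --pt "0 0.9 0.4 -0.4 0" --pt "0 0.9 0.4 0 0" --pt "0 0.9 0.4 0 0" --pt "0 0.6 0.2 0 0" --pt "0 0 0 0 0"

```text
time: 15.25
tcp_pos: [0.7034, 0.0771, 0.1441]
orientation: [[0.99, 0.144, 0.002], [0.144, -0.99, -0.001], [0.002, 0.001, -1.0]]
wrist_force: [-0.5, -1.0, -0.7]
width: -0.0002
grip_force: 0.0
```

```bash
python3 - <<'E'
from m import *
st();f=frame('side');cv2.imwrite('pics/s4.png',cv2.resize(f['image'][190:330,195:365,::-1],(680,560)))
E
```

```text
t 15.25 tray [ -0.7  92.6 144.1] yaw 8.27 F [-0.5 -1.  -0.7] w -0.0
```

View pics/s4.png

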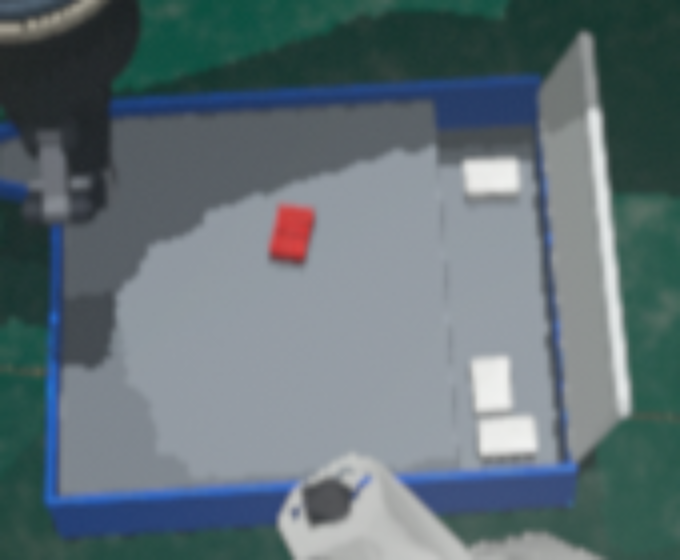

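All three whites lie flat in the trough at crop (492,177), (491,384) and (507,436). Red is undisturbed at (292,234). Now I'll go over and outside the lid.

Call:
shift_gripper --pt "0 -0.84 0 -0.1 0" --pt "0 -0.84 0 0 0" --pt "0 -0.84 0 0 0" --pt "0 -0.84 0 0 0" --pt "0 -0.84 0 0 0" --pt "0 -0.84 0 0 0" --pt "0 -0.1 0 0 0" --pt "0 0 0 0 0" --pt "0 0 0 0 0"

```text
time: 16.2
tcp_pos: [0.4465, 0.0421, 0.1506]
orientation: [[0.989, 0.148, 0.002], [0.148, -0.989, 0.0], [0.002, -0.0, -1.0]]
wrist_force: [-0.8, -0.1, 0.6]
width: 0.0
grip_force: 0.0
```

```bash
python3 m.py; python3 -c "
from m import *
f=frame('side');X=arm.state()['tcp_pos']
cv2.imwrite('pics/s5.png',cv2.resize(f['image'][150:350,250:450,::-1],(560,560)));print((proj(f,X)-[250,150])*2.8)"
```

```text
t 16.2 tray [  -4.1 -166.6  150.6] yaw 8.5 F [-0.8 -0.1  0.6] w 0.0
[327.86163546 222.27050592]
```

View pics/s5.png

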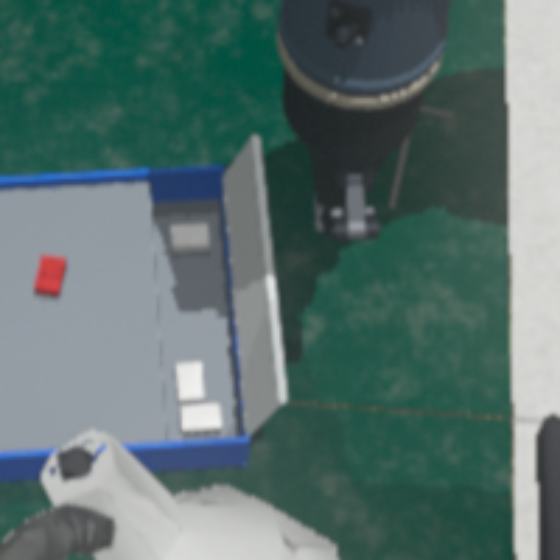

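The tool is clear outside the lid, whose edge runs (255,140)–(285,402). Down, then push the lid over.

Scaled: 0.03 m is 0.6, 0.01 m is 0.2.

Call:
shift_gripper --pt "0 0 0 0.6 0" --pt "0 0 0 0.6 0" --pt "0 0 0 0.2 0" --pt "0 0 0.08 0 0" --pt "0 0.2 0 0 0" --pt "0 0.2 0 0 0" --pt "0 0.2 0 0 0" --pt "0 0.2 0 0 0" --pt "0 0.2 0 0 0" --pt "0 0 0 0 0"

```text
time: 17.25
tcp_pos: [0.4976, 0.0454, 0.0803]
orientation: [[0.989, 0.147, 0.002], [0.147, -0.989, 0.001], [0.002, -0.0, -1.0]]
wrist_force: [0.1, 0.1, -0.1]
width: -0.0
grip_force: 0.0
```

```bash
python3 m.py
```

```text
t 17.25 tray [   0.2 -115.6   80.3] yaw 8.46 F [ 0.1  0.1 -0.1] w -0.0
```

Scaled: 0.008 m is 0.16, 0.005 m is 0.1.

Call:
shift_gripper --pt "0 0.16 0 0 0" --pt "0 0.16 0 0 0" --pt "0 0.16 0 0.1 0" --pt "0 0.08 0 0.1 0" --pt "0 0.06 0 0.1 0" --pt "0 0.06 0 0.1 0" --pt "0 0.04 0 0.1 0" --pt "0 0.04 0 0.1 0" --pt "0 0.02 0 0.06 0" --pt "0 0 0 0 0"

```text
time: 18.25
tcp_pos: [0.534, 0.0507, 0.0466]
orientation: [[0.989, 0.147, -0.001], [0.147, -0.989, -0.0], [-0.001, -0.0, -1.0]]
wrist_force: [-0.7, -0.1, -0.2]
width: 0.0
grip_force: 0.0
```

```bash
python3 m.py; python3 -c "
from m import *
f=frame('side')
cv2.imwrite('pics/s6.png',cv2.resize(f['image'][150:350,190:390,::-1],(560,560)))"
```

```text
t 18.25 tray [  0.4 -78.9  46.6] yaw 8.47 F [-0.7 -0.1 -0.2] w 0.0
```

View pics/s6.png

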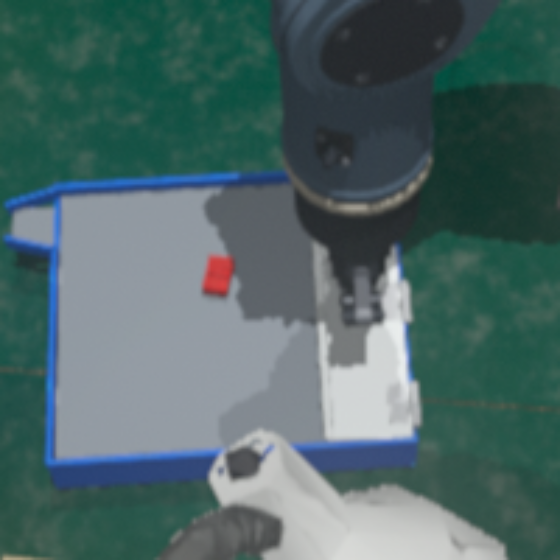

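The lid is nearly flat over the trough. I'll press it down gently until contact force shows.

Scaled: 0.004 m is 0.08, 0.002 m is 0.04.

Call:
shift_gripper --pt "0 0.08 0 0.04 0" --pt "0 0 0 0.02 0" --pt "0 0 0 0.02 0" --pt "0 0 0 0 0"

```text
time: 18.7
tcp_pos: [0.5386, 0.0514, 0.0434]
orientation: [[0.989, 0.147, 0.001], [0.147, -0.989, 0.0], [0.001, -0.0, -1.0]]
wrist_force: [-0.9, 0.8, 1.5]
width: 0.0001
grip_force: 1.0
```

```bash
python3 m.py
```

```text
t 18.7 tray [  0.4 -74.2  43.4] yaw 8.47 F [-0.9  0.8  1.5] w 0.0
```

Call:
shift_gripper --pt "0 0 0 0.02 0" --pt "0 0 0 0 0"

```text
time: 18.9
tcp_pos: [0.5386, 0.0514, 0.0432]
orientation: [[0.989, 0.147, 0.001], [0.147, -0.989, -0.0], [0.001, 0.0, -1.0]]
wrist_force: [-2.3, -0.4, 14.9]
width: -0.0002
grip_force: 7.4
```

```bash
python3 m.py
```

```text
t 18.9 tray [  0.4 -74.1  43.2] yaw 8.46 F [-2.3 -0.4 14.9] w -0.0
```

Firm stop at z 43 mm with 15 N, which matches the shut height. Lifting clear and verifying.

Scaled: -0.04 m is -0.8, -0.03 m is -0.6.

Call:
shift_gripper --pt "0 0 0 -0.2 0" --pt "0 0 0 -0.6 0" --pt "0 0 0 -0.8 0" --pt "0 0 0 -0.8 0" --pt "0 -0.8 0.6 -0.4 0" --pt "0 -0.8 0.8 0 0" --pt "0 -0.6 0.8 0 0" --pt "0 0 0 0 0" --pt "0 0 0 0 0"

```text
time: 19.8
tcp_pos: [0.4516, -0.0669, 0.1812]
orientation: [[0.99, 0.144, 0.001], [0.144, -0.99, -0.0], [0.001, 0.0, -1.0]]
wrist_force: [0.7, 0.6, 0.4]
width: -0.0002
grip_force: 0.0
```

```bash
python3 - <<'E'
from m import *
st();f=frame('side');cv2.imwrite('pics/s7.png',cv2.resize(f['image'][190:330,195:365,::-1],(680,560)))
for c,A,r in blobs(masks(f)['red'],40,200): print('red',tray(plane(f,c,.052)))
E
```

```text
t 19.8 tray [ 104.5 -177.7  181.2] yaw 8.29 F [0.7 0.6 0.4] w -0.0
red [ 284.  -271.6   52. ]
red [24.  11.9 52. ]
red [-228.8 -184.9   52. ]
```

View pics/s7.png

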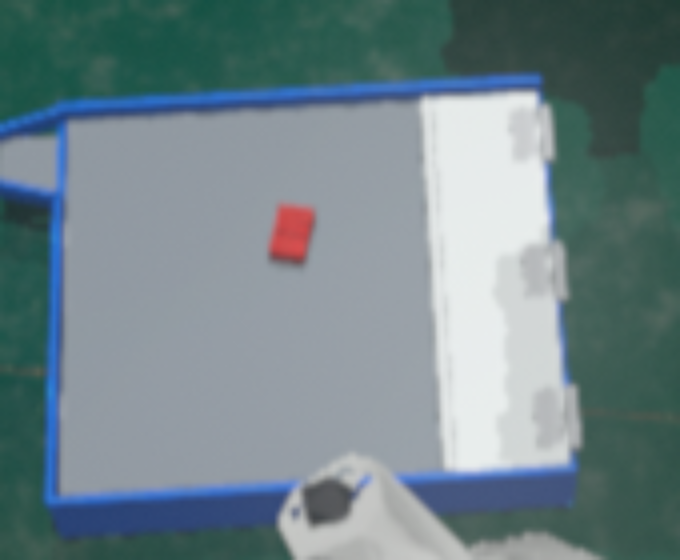

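The lid lies flat over the whole trough (420–575, 90–470) and red is still at (292,234). Handing in.

```bash
python3 -c "
from workcell import arm, grab_frame
print(arm.finish_job())"
```

```text
the job is handed in; nothing more can be done
None
```

The job is handed in at about 20 s: all three white housings are in the trough (white_b slid off the finger once and took a second sweep), the red reject has not moved on the deck, and the lid is fully shut.

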